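# Free a nested dosing cup and ready the scale and grinder

## Robot

A 7-joint arm with a two-finger parallel gripper is mounted at the origin on the work surface. World frame = base frame: x ahead of the robot, y to its left, z up, the work surface at z = 0. Lengths are in m, angles in rad, forces in N, time in s.
With the tool pointing down it reaches from about 0.425 to 0.925 m from the base axis. Payload 6.8 kg.
Tool frame: the origin (TCP) lies at the very end of the fingers, on their centre line; the grasp point (between the pads) lies 19 mm behind it; z points along the fingers, y is the line along which they close (so a half turn about z gives the same grasp; the last joint's range is limited). The gripper opens to 85 mm and grips with 20 to 120 N. Pads are 22 mm wide; open, the fingers measure 114 mm over their backs; the gripper's body (76 mm by 85 mm) begins 54 mm behind the grasp point. The pads swing forward as they close: fully open they stand 13 mm farther back than shut.
Start: joints at [1.201, 0.477, 0.022, 1.555, -0.011, 1.109, -0.083], TCP at [0.175, -0.652, 0.199] pointing down, gripper open.
Joint ranges: [-2.96, 2.96], [-0.34, 2.1], [-1.41, 1.46], [0.24, 2.44], [-1.37, 4.51], [0.17, 1.92], [-2.96, 2.96]. Speed limits (rad/s): [2.39, 2.39, 3.14, 3.14, 3.14, 3.14, 3.14].

## Interface

Orientations are given as a rotation vector (axis times angle).
In Python, from bench import r gives the robot as it stands.
- The arm moves only by the shell command python3 -m jog 'ROWS' [FORCE]. ROWS is JSON, a list of rows, each an object of numbers: "fingers": the finger opening in m, from 0 to 0.0854; "x", "y", "z": the shift along the tool's x, y, z in m; "rx", "ry", "rz": the turn, a rotation vector about the tool's x, y, z in degrees. In form: [{"fingers": .., "x": .., "y": .., "z": .., "rx": .., "ry": .., "rz": ..}, ...]. A call has 1 to 8 rows; each row shifts and turns the commanded pose from where the row before left it, along the tool's axes as they then stand; what a row does not reach is not made up. A row lasts 1/8 s, in which the tool goes at most 62.5 mm and 10.7 degrees, less where a joint would pass 70% of its speed; a pose out of reach is approached as far as the arm can. A call is refused whole if a number of a shift passes 0.0625 or a number of a turn 10.7, either way. A call with a gripper value outside its range is refused whole. The fingers move at their own pace and stop on an object; FORCE is the grip in N (left out, the last holds). Time passes only in rows, so rows that do not move let the fingers close. It gives the time, the measured TCP pose, the force, the opening and the grip force at its end, in the units of the state.
- r.get_obs(): the state, without advancing time (a new reading comes with each control period).
- r.grab_frame(name): name is "scene" or "top"; returns (picture, depth): 384x512x3 uint8, red, green, blue; 384x512 float32, m along the optical axis (not along the pixel's ray), 0 where there is no reading.
- r.get_calibration(name): a dict with "mtx" (3x3 intrinsics, pixels), "extrinsics" (4x4, takes a point from camera to world coordinates). Camera axes: x right, y down, z forward; pixel columns grow to the right and rows downward; lengths in m; the calibration is good to about 2 mm. A picture is of the moment at which its call begins. get_calibration takes no time and is no camera call.
- r.hand_in(): hands the job in; it is judged then, once.
Trained networks look in the newest picture that a camera, given by its name, has taken for a name from the list of things; names that differ only in an ending like _2 or _b are one class to them, and where a whole thing is asked for, a point or a joint stands for the part that bears it (a point fixed in the world has none). Each returns a list of dicts, best first, with "score" (0 to 1); they miss things now and then, are a little off and sometimes report something else, mostly with a low value. They report only what shows in the picture. A call takes as long as a camera call. They do not tell look-alikes from the thing itself.
- r.search_frame(target, camera): "xyz" ([x, y, z] in m, in world coordinates, good to about 4 mm: the middle of the surface that is visible of it).
- r.landmark_of(target, camera): "xyz" ([x, y, z] in m, in world coordinates, good to about 4 mm: a listed point, or the origin of a listed thing).
The state is a dict: "clock": time; "joints": joint angles; "qvel": joint speeds; "tau": joint torques, N m; "tcp_pos": TCP position; "orientation": TCP orientation; "contact_force": force on the tool from outside, world axes, zero at the start; "moment": the same for the moment, N m; "grip_width": finger opening in m; "gripper_force": force on a finger pad.
Only numpy, scipy, OpenCV 4.12 (cv2) and the standard library are available. Lean on these libraries where they do the work, as an engineer would, in place of code of your own. Each camera call takes 0.05 s, during which the arm holds its last target. There are 200 camera calls.

## Task

Get the coffee corner ready to weigh and grind one pour-over dose: draw the top steel cup of the nested stack straight up until it is clear of the cup beneath, leaving the two lower cups standing where they are, and set it down gently, upright, in the middle of the scale's steel plate. Turn the grinder's dial so that its pointer, on the side facing the room, stands on the one long mark. Let go of everything and leave the other things on the board undisturbed.

Things in the scene. Friction and masses are not known exactly. Their poses are not given: they have to be found in the camera images.
- cup_top: the uppermost of three identical stacked flared steel cups without handles: 86 mm high, 49 mm across at the foot widening evenly to 66 mm at the rim, wall 2 mm, about 0.2 kg. Origin: centre of the underside, z up along the cup. Its upper 36 mm (59 to 66 mm across) stand free above the next cup's rim; its foot clears that rim after 50 mm of lift
- cup_mid: the middle cup, same shape and origin, must stay. Each nested foot rests on lugs 36 mm above the foot of the cup below; a grey silicone band, 5 to 19 mm above the foot, grips the cup below: about 2 to 3 N of pull besides the weight draws a cup loose, the drag ending within 15 mm of lift
- cup_low: the bottom cup of the stack, same shape, standing loose on the board and held down, like the middle one, only by its weight (the two together about 3.9 N), must stay; origin at the centre of its underside
- scale: flat digital coffee scale fixed on the board, 150 mm (its x) by 130 mm (its y), black housing 22 mm high with a dark display strip at its +x end; origin at the centre of its underside
- scale_plate (a point): centre of the top face of the scale's steel weighing plate (112 mm along the scale's x, 122 mm along its y), 26 mm above the board
- grinder: single-dose coffee grinder fixed on the board, about 180 x 112 mm at the foot, 240 mm high, black head of 108 mm diameter with the dial on top; its +x faces the room (away from the robot, give or take 20 degrees). Origin: on the dial's vertical axis, at board height
- dial_axis (a point): centre of the dial's top face, on its axis, 236 mm above the board. The dial is an upright knurled dark-steel cylinder, 62 mm in diameter, 35 mm high, gripped across its diameter; it stands on the head's flat shoulder (108 mm in diameter, 200 mm above the board). A flat black plug, 48 mm wide, stands 4 mm above its top face
- dial_pointer (a point): tip of the white pointer fin at the foot of the dial's rim, 39 mm from the axis, 5 mm above the shoulder (fin 4.5 mm wide, 6 mm high, standing 8 mm out of the rim); a white line runs from it up the dial's side. It turns with the dial
- long_mark (a point): outer end, on the shoulder's edge, of the one long white mark (12.5 mm long, 3.6 mm wide, carried 30 mm down the head's side); the other eight marks are short and thin (5.5 mm by 1.4 mm), all 0.25 rad apart
- grind_dial (a joint): turn of the dial in rad: 0 with the pointer towards the grinder's +x, growing anticlockwise seen from above, from stop to stop -1.2 to 1.2; the long mark is at 0.5. It takes about 0.1 N m to turn and stays where it is left
- carafe: empty glass pour-over carafe, 150 mm high, 110 mm wide, glass handle; origin at the centre of its underside
- silicone_lid: grey silicone lid with a small knob, lying flat, 84 mm in diameter, 26 mm high; origin at the centre of its underside
- canister: aluminium coffee canister with its lid on, 101 mm in diameter, 147 mm high; origin at the centre of its underside
- dripper: white ceramic cone dripper with a handle, 112 mm wide, 80 mm high; origin at the centre of its underside
- scoop: steel coffee scoop lying along its x, 142 mm long, bowl of 38 mm diameter at +x, 18 mm high; origin under its length, 64 mm from the bowl's end
- kettle: dark steel gooseneck kettle, 160 mm wide at the foot, 160 mm high, spout towards its +x (166 mm out), handle towards -x; origin at the centre of its underside
Things that resemble listed ones, but are neither listed nor needed, are in the scene too. Leave any green or purple look-alike of the cup_top alone.

How it is judged:
On the way:
1. the top cup is lifted straight up, upright, until its foot clears the rim of the cup beneath (z of cup_top in the frame of cup_mid above 0.084 m and horizontal distance between cup_top and cup_mid below 0.025 m and angle between cup_top's own z axis and vertical below 0.25 rad).
At the end, for the whole second after the job is handed in: The top cup stands upright (0.08 rad) and still on the scale's plate, within 30 mm of its centre; the dial reads 0.5 within 0.1 rad (pointer on the long mark); the middle cup is still nested in the bottom one, both upright and within 25 mm of where they were; nothing is held (horizontal distance between cup_top and scale_plate below 0.03 m and z of cup_top in the frame of scale_plate between -0.005 and 0.005 m and angle between each of cup_top, cup_low's own z axis and vertical below 0.08 rad and linear speed of cup_top below 0.02 m/s and value of joint grind_dial between 0.4 and 0.6 rad and z of cup_mid in the frame of cup_low below 0.041 m and horizontal distance between cup_mid and cup_low below 0.008 m and distance of each of cup_low, cup_mid from where it was at the start of the episode below 0.025 m and angle between cup_mid's own z axis and vertical below 0.12 rad); the robot touches nothing.
It fails at once if a lower cup is pulled up, dragged or tipped (more than 25 mm or 0.3 rad) (distance of any of cup_mid, cup_low from where it was at the start of the episode above 0.025 m or angle between any of cup_mid, cup_low's own z axis and vertical above 0.3 rad).
It fails at once if the cup is dropped: it moves faster than 0.5 m/s with no finger on it (a fall of more than about 13 mm) (contact force between the fingers and cup_top below 0.05 N and linear speed of cup_top above 0.5 m/s).
It fails at once if another thing on the board is pushed more than 25 mm or tipped more than 0.3 rad (distance of any of carafe, silicone_lid, canister, dripper, scoop, kettle from where it was at the start of the episode above 0.025 m or angle between any of carafe, silicone_lid, canister, dripper, scoop, kettle's own z axis and vertical above 0.3 rad).
It also fails if it takes over 69 s, if anything falls off the work surface, if the arm or the gripper's body presses on something with over 40 N, if the wrist force passes 120 N, or if a joint passes its speed limit or range.

## Working session

There is one attempt and no reset: what is moved stays moved. The work goes in short steps, Python scripts to look and compute and a shell command to move; the robot and the scene stay as the last step left them, time stands still between calls to the robot, and variables do not carry over. Pictures are saved under pics/ and viewed, at most 10 in all, crops included, and the job is handed in when it is done.

```bash
ls; mkdir -p pics; python3 - <<'E'
from bench import r
import cv2,numpy as np
for c in("scene","top"):
    p,d=r.grab_frame(c); cv2.imwrite(f"pics/{c}0.png",p[:,:,::-1]); 
    for t in("cup_top","cup_mid","cup_low","scale_plate","scale","dial_axis","dial_pointer","long_mark","grinder","canister","kettle","carafe","dripper"):
        print(c,t,[(np.round(o["xyz"],3).tolist(),round(o["score"],2)) for o in r.landmark_of(t,c)[:4]])
print(r.get_obs())
E
```

```text
pics
scene cup_top [([0.578, -0.046, -0.001], 0.95), ([0.348, -0.004, 0.001], 0.77), ([0.464, -0.005, 0.07], 0.56), ([0.595, -0.501, -0.005], 0.3)]
scene cup_mid [([0.46, -0.001, 0.041], 0.45)]
scene cup_low [([0.459, -0.002, -0.002], 0.72)]
scene scale_plate [([0.492, 0.275, 0.027], 0.8)]
scene scale [([0.507, 0.285, -0.001], 0.72)]
scene dial_axis [([0.487, -0.272, 0.235], 0.95), ([0.505, 0.285, -0.002], 0.41)]
scene dial_pointer [([0.52, -0.292, 0.205], 0.75)]
scene long_mark [([0.533, -0.246, 0.198], 0.92)]
scene grinder [([0.494, -0.269, -0.002], 0.76)]
scene canister [([0.738, -0.129, 0.001], 0.95)]
scene kettle [([0.518, 0.574, -0.002], 0.55), ([0.734, 0.256, 0.002], 0.29)]
scene carafe [([0.735, 0.258, 0.005], 0.71)]
scene dripper [([0.596, -0.499, -0.004], 0.66)]
top cup_top [([0.355, -0.005, -0.001], 0.79), ([0.578, -0.047, 0.005], 0.56), ([0.466, -0.0, 0.073], 0.49), ([0.508, 0.282, 0.001], 0.25)]
top cup_mid []
top cup_low [([0.489, -0.271, -0.001], 0.72)]
top scale_plate [([0.493, 0.279, 0.028], 0.74), ([0.494, -0.144, 0.004], 0.44)]
top scale [([0.507, 0.28, 0.005], 0.7
[... 493 characters left out ...]
'clock': 1.4, 'joints': array([ 1.20087209,  0.47701203,  0.02242529,  1.55542653, -0.01151194,
        1.10930672, -0.08308583]), 'qvel': array([-0.00076401, -0.00200929, -0.00056098,  0.00185582,  0.00078655,
        0.00015932,  0.00020815]), 'tau': array([ 3.84007481e-04, -5.96319330e+01,  1.60683766e+00, -2.81537443e+01,
        1.25016409e-02,  1.65773527e-03, -2.71642421e-05]), 'tcp_pos': array([ 0.17471223, -0.65199647,  0.1988891 ]), 'orientation': array([-3.11469245e+00, -4.10040974e-01, -1.07269669e-05]), 'contact_force': array([ 0.08148068, -0.21037178,  0.35412384]), 'moment': array([-0.04979675,  0.03216774,  0.04121692]), 'gripper_force': 0.0, 'grip_width': 0.0857200562516094}
```

View pics/scene0.png

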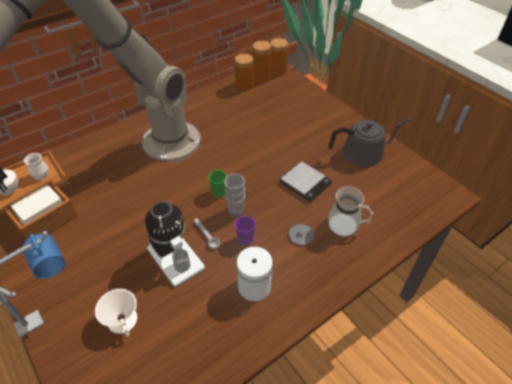

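View pics/top0.png

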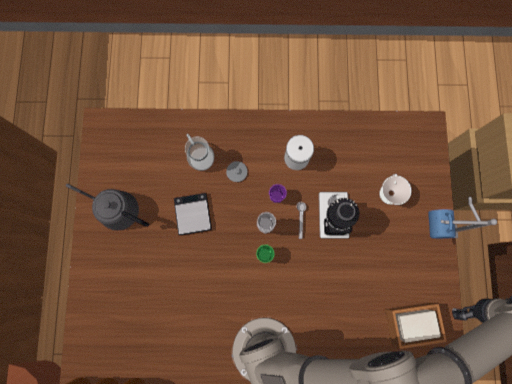

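```bash
cat > h.py <<'E'
from bench import r
import numpy as np
from scipy.spatial.transform import Rotation as R
def go(x,y,z,yaw=None):
    "tool-frame shift to reach xyz; yaw = world angle of tool y in deg"
    o=r.get_obs(); M=R.from_rotvec(o["orientation"])
    Y=M.as_matrix()[:,1]; cur=np.degrees(np.arctan2(Y[1],Y[0]))
    d=None if yaw is None else -((yaw-cur+90)%180-90)
    print("t",round(o["clock"],2),"tcp",o["tcp_pos"].round(4),"tilt z",M.as_matrix()[:,2].round(3),"y-yaw",cur.round(1),
      "shift",M.inv().apply(np.array([x,y,z])-o["tcp_pos"]).round(4),"rz",d,"j",o["joints"].round(2))
def cloud(c):
    p,d=r.grab_frame(c);k=r.get_calibration(c);K=k["mtx"];T=k["extrinsics"]
    v,u=np.mgrid[:d.shape[0],:d.shape[1]]
    P=np.stack([(u-K[0,2])/K[0,0]*d,(v-K[1,2])/K[1,1]*d,d],-1)
    return p,P@T[:3,:3].T+T[:3,3],d>0
def lm(t,c,near,n=4):
    a=[]
    for _ in range(n):
        r.grab_frame(c)
        for o in r.landmark_of(t,c):
            if np.linalg.norm(np.array(o["xyz"])-near)<.04: a.append(o["xyz"]);break
    return np.array(a)
E
python3 - <<'E'
from h import *
for t,n in(("dial_axis",[.488,-.271,.237]),("dial_pointer",[.522,-.294,.205]),("long_mark",[.536,-.248,.198]),("scale_plate",[.493,.278,.027]),("cup_top",[.465,-.002,.072])):
    for c in("scene","top"):
        a=lm(t,c,n,3)
        if len(a): print(t,c,len(a),a.mean(0).round(4),a.std(0).round(4))
for c in("scene","top"):
    p,P,m=cloud(c)
    for nm,x,y,lo,hi in(("cup",.465,0,.145,.17),("dialplug",.488,-.271,.236,.25),("shoulder",.488,-.271,.196,.206),("plate",.493,.278,.02,.035)):
        s=m&(np.hypot(P[...,0]-x,P[...,1]-y)<(.09 if nm=="plate" else .06))&(P[...,2]>lo)&(P[...,2]<hi)
        q=P[s]
        if len(q): print(c,nm,len(q),q.mean(0).round(4),"mid",((q.min(0)+q.max(0))/2).round(4),"rng",np.ptp(q,0).round(3))
go(.488,-.271,.33,-95)
E
```

```text
dial_axis scene 3 [ 0.4874 -0.274   0.2329] [0.0006 0.0007 0.0006]
dial_axis top 3 [ 0.489  -0.2721  0.2407] [0.0019 0.0005 0.0014]
dial_pointer scene 3 [ 0.5195 -0.2969  0.2046] [0.001  0.0006 0.0016]
dial_pointer top 2 [ 0.524  -0.297   0.2023] [0.0002 0.0009 0.0013]
long_mark scene 3 [ 0.5352 -0.2457  0.1984] [0.0005 0.0009 0.0012]
long_mark top 3 [ 0.5377 -0.2505  0.1979] [0.0002 0.0019 0.0004]
scale_plate scene 3 [0.4928 0.2747 0.0259] [0.0005 0.0013 0.0015]
scale_plate top 3 [0.4933 0.2788 0.0278] [0.0012 0.0004 0.0005]
cup_top scene 1 [ 0.4603 -0.0034  0.0687] [0. 0. 0.]
cup_top top 3 [0.4658 0.0007 0.0715] [0.0008 0.0002 0.0013]
scene cup 124 [ 0.4631 -0.0017  0.1527] mid [ 0.4637 -0.0025  0.1534] rng [0.069 0.064 0.017]
scene dialplug 201 [ 0.4942 -0.2724  0.2389] mid [ 0.4944 -0.2722  0.2408] rng [0.059 0.056 0.009]
scene shoulder 435 [ 0.5085 -0.2773  0.1994] mid [ 0.4949 -0.2713  0.2009] rng [0.103 0.106 0.01 ]
scene plate 843 [0.5066 0.277  0.0246] mid [0.5057 0.2772 0.0267] rng [0.152 0.142 0.013]
top cup 60 [ 0.4658 -0.0038  0.1561] mid [ 0.4622 -0.0017  0.1555] rng [0.062 0.064 0.021]
top dialplug 186 [ 0.4897 -0.271   0.2402] mid [ 0.489  -0.2696  0.2419] rng [0.059 0.058 0.012]
top shoulder 378 [ 0.487  -0.2669  0.2005] mid [ 0.4895 -0.2718  0.201 ] rng [0.106 0.107 0.01 ]
top plate 1052 [0.5005 0.2806 0.0259] mid [0.5018 0.2785 0.0273] rng [0.158 0.144 0.015]
t 4.5 tcp [ 0.1747 -0.652   0.1989] tilt z [ 0. -0. -1.] y-yaw -75.0 shift [ 0.4012 -0.2869 -0.1311] rz 20.002195038176126 j [ 1.2   0.48  0.02  1.56 -0.01  1.11 -0.08]
```

```bash
python3 -m jog '[{"z":-0.045,"fingers":0.0854},{"z":-0.045},{"z":-0.045,"x":0.03,"y":-0.02},{"x":0.045,"y":-0.032},{"x":0.045,"y":-0.032},{"x":0.045,"y":-0.032},{"x":0.045,"y":-0.032},{"x":0.045,"y":-0.032}]' 30 && python3 -c "
from h import *
go(.489,-.2715,.33,-127)"
```

```text
validation failed for argument at $[0]...
```

```bash
python3 -m jog '[{"fingers":0.085,"x":0,"y":0,"z":-0.045,"rx":0,"ry":0,"rz":0},{"fingers":0.085,"x":0,"y":0,"z":-0.045,"rx":0,"ry":0,"rz":0},{"fingers":0.085,"x":0.03,"y":-0.02,"z":-0.045,"rx":0,"ry":0,"rz":0},{"fingers":0.085,"x":0.045,"y":-0.032,"z":0,"rx":0,"ry":0,"rz":0},{"fingers":0.085,"x":0.045,"y":-0.032,"z":0,"rx":0,"ry":0,"rz":0},{"fingers":0.085,"x":0.045,"y":-0.032,"z":0,"rx":0,"ry":0,"rz":0},{"fingers":0.085,"x":0.045,"y":-0.032,"z":0,"rx":0,"ry":0,"rz":0},{"fingers":0.085,"x":0.045,"y":-0.032,"z":0,"rx":0,"ry":0,"rz":0}]' 30 && python3 -c "
from h import *
go(.489,-.2715,.33,-127)"
```

```text
clock: 5.5
tcp_pos: [0.3754, -0.4107, 0.3342]
orientation: [3.114, 0.41, 0.001]
contact_force: [-0.1, -0.7, -0.5]
grip_width: 0.0848
gripper_force: 0.0
t 5.5 tcp [ 0.3754 -0.4107  0.3342] tilt z [ 0.    -0.001 -1.   ] y-yaw -75.0 shift [ 0.1458 -0.105   0.0042] rz 51.995774822432125 j [ 0.83  0.19 -0.13  1.65  0.02  1.3  -0.61]
```

```bash
python3 -m jog '[{"fingers":0.085,"x":0.049,"y":-0.035,"z":0,"rx":0,"ry":0,"rz":0},{"fingers":0.085,"x":0.049,"y":-0.035,"z":0,"rx":0,"ry":0,"rz":0},{"fingers":0.085,"x":0.048,"y":-0.035,"z":0,"rx":0,"ry":0,"rz":0},{"fingers":0.085,"x":0,"y":0,"z":0,"rx":0,"ry":0,"rz":10.4},{"fingers":0.085,"x":0,"y":0,"z":0,"rx":0,"ry":0,"rz":10.4},{"fingers":0.085,"x":0,"y":0,"z":0,"rx":0,"ry":0,"rz":10.4},{"fingers":0.085,"x":0,"y":0,"z":0,"rx":0,"ry":0,"rz":10.4},{"fingers":0.085,"x":0,"y":0,"z":0,"rx":0,"ry":0,"rz":10.4}]' 30 && python3 -c "
from h import *
go(.489,-.2715,.21,-127)"
```

```text
clock: 6.5
tcp_pos: [0.4882, -0.2729, 0.334]
orientation: [2.976, -1.006, 0.0]
contact_force: [0.2, -0.7, 0.8]
grip_width: 0.0854
gripper_force: 0.0
t 6.5 tcp [ 0.4882 -0.2729  0.334 ] tilt z [ 0. -0. -1.] y-yaw -127.3 shift [-0.0003 -0.0016  0.124 ] rz -0.3460364234700819 j [ 0.52  0.19 -0.15  1.65  0.03  1.3  -1.85]
```

```bash
python3 -m jog '[{"fingers":0.085,"x":0,"y":-0.0016,"z":0.04,"rx":0,"ry":0,"rz":0},{"fingers":0.085,"x":0,"y":0,"z":0.03,"rx":0,"ry":0,"rz":0},{"fingers":0.085,"x":0,"y":0,"z":0.02,"rx":0,"ry":0,"rz":0},{"fingers":0.085,"x":0,"y":0,"z":0.015,"rx":0,"ry":0,"rz":0},{"fingers":0.085,"x":0,"y":0,"z":0.01,"rx":0,"ry":0,"rz":0},{"fingers":0.085,"x":0,"y":0,"z":0.008,"rx":0,"ry":0,"rz":0},{"fingers":0.085,"x":0,"y":0,"z":0.003,"rx":0,"ry":0,"rz":0},{"fingers":0.085,"x":0,"y":0,"z":0,"rx":0,"ry":0,"rz":0}]' 30 && python3 -c "
from h import *
go(.489,-.2715,.21,-127)"
```

```text
clock: 7.5
tcp_pos: [0.4894, -0.2717, 0.2081]
orientation: [2.979, -0.997, 0.001]
contact_force: [1.0, 0.2, 0.7]
grip_width: 0.0854
gripper_force: 0.0
t 7.5 tcp [ 0.4894 -0.2717  0.2081] tilt z [ 0. -0. -1.] y-yaw -127.0 shift [-0.0005  0.0001 -0.0019] rz -0.0015289655042209915 j [ 0.52  0.29 -0.15  1.82  0.05  1.04 -1.87]
```

```bash
python3 -m jog '[{"fingers":0.07,"x":0,"y":0,"z":0,"rx":0,"ry":0,"rz":0},{"fingers":0.06,"x":0,"y":0,"z":0,"rx":0,"ry":0,"rz":0},{"fingers":0.05,"x":0,"y":0,"z":0,"rx":0,"ry":0,"rz":0},{"fingers":0.05,"x":0,"y":0,"z":0,"rx":0,"ry":0,"rz":0},{"fingers":0.05,"x":0,"y":0,"z":0,"rx":0,"ry":0,"rz":0},{"fingers":0.05,"x":0,"y":0,"z":0,"rx":0,"ry":0,"rz":0}]' 30 && python3 -c "
from h import *
go(.489,-.2715,.21,-127)
o=r.get_obs();print(o['moment'])"
```

```text
clock: 8.25
tcp_pos: [0.4893, -0.2717, 0.2079]
orientation: [2.979, -0.997, 0.0]
contact_force: [-0.0, 1.1, 0.1]
grip_width: 0.05
gripper_force: 0.0
t 8.25 tcp [ 0.4893 -0.2717  0.2079] tilt z [ 0. -0. -1.] y-yaw -127.0 shift [-0.0003  0.     -0.0021] rz -0.0019180876939088876 j [ 0.52  0.29 -0.15  1.82  0.05  1.04 -1.87]
[-0.01772629 -0.06735092  0.03147857]
```

```bash
python3 - <<'E'
from h import *
import cv2
p,P,m=cloud("scene"); cv2.imwrite("pics/a.png",cv2.resize(p[150:300,90:260,::-1],None,fx=4,fy=4,interpolation=cv2.INTER_CUBIC))
for t in("dial_axis","dial_pointer","long_mark"):
    print(t,[(np.round(o["xyz"],3).tolist(),round(o["score"],2)) for o in r.landmark_of(t,"scene")])
E
```

```text
dial_axis [([0.488, -0.272, 0.235], 0.58)]
dial_pointer [([0.52, -0.297, 0.204], 0.97)]
long_mark [([0.535, -0.244, 0.198], 0.9)]
```

View pics/a.png

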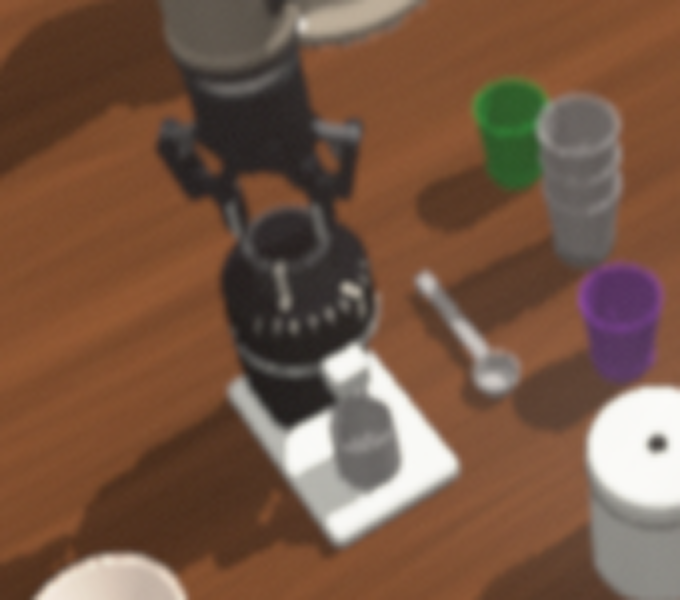

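```bash
python3 -m jog '[{"fingers":0.04,"x":0,"y":0,"z":0,"rx":0,"ry":0,"rz":0},{"fingers":0.04,"x":0,"y":0,"z":0,"rx":0,"ry":0,"rz":0},{"fingers":0.04,"x":0,"y":0,"z":0,"rx":0,"ry":0,"rz":0}]' 30 && python3 - <<'E'
from h import *
p,P,m=cloud("scene")
D=P-r.get_obs()["tcp_pos"]; c,s=np.cos(np.radians(-127)),np.sin(np.radians(-127))
a=D[...,0]*c+D[...,1]*s; b=-D[...,0]*s+D[...,1]*c
for lo in np.arange(-.07,.07,.01):
    q=m&(a>lo)&(a<lo+.01)&(abs(b)<.02)&(P[...,2]>.19)&(P[...,2]<.33)
    print(round(lo,3),np.sort(P[...,2][q]).round(3)[::2].tolist())
E
```

```text
clock: 8.82
tcp_pos: [0.4893, -0.2717, 0.2079]
orientation: [2.979, -0.997, 0.0]
contact_force: [0.2, -0.4, -0.0]
grip_width: 0.04
gripper_force: 0.0
-0.07 [0.32, 0.324, 0.33]
-0.06 [0.191, 0.193, 0.194, 0.196, 0.197, 0.198, 0.198, 0.199, 0.199, 0.201, 0.201, 0.203, 0.288, 0.292, 0.299, 0.303, 0.306, 0.31, 0.311, 0.312, 0.316, 0.319, 0.32, 0.322, 0.324, 0.33]
-0.05 [0.195, 0.195, 0.196, 0.197, 0.197, 0.197, 0.198, 0.198, 0.198, 0.198, 0.199, 0.2, 0.201, 0.201, 0.201, 0.201, 0.201, 0.203, 0.287, 0.291, 0.295, 0.296, 0.298, 0.298, 0.3, 0.303, 0.303, 0.305, 0.31, 0.329]
-0.04 [0.194, 0.195, 0.196, 0.197, 0.197, 0.197, 0.198, 0.198, 0.198, 0.198, 0.199, 0.199, 0.199, 0.2, 0.201, 0.201, 0.203, 0.206, 0.211, 0.214, 0.216, 0.217, 0.223, 0.227, 0.229, 0.233, 0.234, 0.234, 0.237, 0.251, 0.252, 0.256, 0.26, 0.262, 0.266, 0.268, 0.269, 0.27, 0.275, 0.282, 0.285, 0.287, 0.289, 0.29, 0.292, 0.292, 0.292, 0.293, 0.293, 0.294, 0.295, 0.295, 0.296, 0.297, 0.297, 0.303, 0.305]
-0.03 [0.198, 0.198, 0.206, 0.212, 0.218, 0.221, 0.231, 0.234, 0.235, 0.235, 0.236, 0.236, 0.237, 0.238, 0.239, 0.24, 0.243, 
[... 1320 characters left out ...]
311, 0.316, 0.321, 0.327]
0.03 [0.195, 0.197, 0.197, 0.198, 0.198, 0.198, 0.198, 0.199, 0.199, 0.2, 0.201, 0.201, 0.201, 0.202, 0.251, 0.267, 0.283, 0.287, 0.291, 0.291, 0.292, 0.292, 0.293, 0.293, 0.294, 0.295, 0.295, 0.297, 0.298]
0.04 [0.195, 0.196, 0.197, 0.197, 0.197, 0.198, 0.198, 0.198, 0.198, 0.199, 0.199, 0.199, 0.2, 0.2, 0.2, 0.2, 0.201, 0.202, 0.287, 0.292, 0.294, 0.295, 0.295, 0.296, 0.296, 0.296, 0.297, 0.297, 0.297, 0.298, 0.3, 0.301, 0.303, 0.304, 0.304, 0.305, 0.307, 0.31, 0.31, 0.312, 0.313, 0.313, 0.314, 0.316, 0.317, 0.317, 0.318, 0.321, 0.323, 0.327]
0.05 [0.199, 0.295, 0.303, 0.306, 0.31, 0.315, 0.315, 0.318, 0.322, 0.323, 0.324, 0.327, 0.328]
0.06 [0.319, 0.326]
0.07 []
```

```bash
python3 -m jog '[{"fingers":0.085,"x":0,"y":0,"z":-0.01,"rx":0,"ry":0,"rz":0},{"fingers":0.085,"x":0,"y":0,"z":0,"rx":0,"ry":0,"rz":0},{"fingers":0.085,"x":0,"y":0,"z":0,"rx":0,"ry":0,"rz":0},{"fingers":0.085,"x":0,"y":0,"z":0,"rx":0,"ry":0,"rz":0}]' 30 && python3 - <<'E'
from h import *
import cv2
p,P,m=cloud("scene")
T=r.get_obs()["tcp_pos"];D=P-T; c,s=np.cos(np.radians(-127)),np.sin(np.radians(-127))
a=D[...,0]*c+D[...,1]*s; b=-D[...,0]*s+D[...,1]*c
for sg in(-1,1):
    q=m&(a*sg>.02)&(a*sg<.08)&(abs(b)<.04)&(P[...,2]>.247)&(P[...,2]<.4)
    for z in np.arange(.245,.36,.008):
        w=q&(P[...,2]>z)&(P[...,2]<=z+.008)
        if w.any(): print(sg,round(z,3),w.sum(),"a",np.percentile(a[w],[5,50,95]).round(3),"b",np.percentile(b[w],[5,50,95]).round(3))
cv2.imwrite("pics/b.png",cv2.resize(p[130:270,100:220,::-1],None,fx=4,fy=4,interpolation=cv2.INTER_CUBIC))
k=r.get_calibration("scene");Tc=np.linalg.inv(k["extrinsics"])
for z in(T[2],T[2]+.019,T[2]+.073):
    v=k["mtx"]@(Tc@np.r_[T[:2],z,1])[:3]; print("px",(v[:2]/v[2]).round(1),"crop",((v[:2]/v[2]-[100,130])*4).round())
E
```

```text
clock: 9.38
tcp_pos: [0.4892, -0.2716, 0.2178]
orientation: [-2.979, 0.997, 0.0]
contact_force: [0.9, -0.4, 0.3]
grip_width: 0.085
gripper_force: 0.0
-1 0.261 5 a [-0.05  -0.046 -0.044] b [0.01  0.01  0.013]
-1 0.269 9 a [-0.055 -0.05  -0.047] b [0.006 0.008 0.014]
-1 0.277 12 a [-0.057 -0.051 -0.045] b [0.005 0.009 0.013]
-1 0.285 12 a [-0.057 -0.051 -0.044] b [0.    0.009 0.012]
-1 0.293 10 a [-0.056 -0.051 -0.046] b [0.008 0.01  0.012]
-1 0.301 11 a [-0.06  -0.053 -0.045] b [0.002 0.011 0.015]
-1 0.309 48 a [-0.074 -0.053 -0.043] b [-0.008  0.009  0.015]
-1 0.317 44 a [-0.073 -0.047 -0.032] b [-0.01   0.008  0.016]
-1 0.325 57 a [-0.072 -0.041 -0.032] b [-0.011  0.01   0.018]
-1 0.333 35 a [-0.072 -0.034 -0.022] b [-0.005  0.015  0.019]
-1 0.341 36 a [-0.071 -0.061 -0.022] b [-0.006  0.013  0.019]
-1 0.349 51 a [-0.07  -0.047 -0.022] b [-0.005  0.012  0.02 ]
-1 0.357 72 a [-0.069 -0.049 -0.026] b [-0.004  0.006  0.014]
1 0.261 11 a [0.041 0.042 0.052] b [-0.008  0.007  0.013]
1 0.269 13 a [0.041 0.043 0.054] b [-0.009  0.008  0.013]
1 0.277 11 a [0.041 0.043 0.053] b [-0.004  0.007  0.014]
1 0.285 16 a [0.041 0.043 0.056] b [-0.008  0.006  0.014]
1 0.293 11 a [0.042 0.043 0.05 ] b [-0.001  0.01   0.014]
1 0.301 13 a [0.043 0.049 0.06 ] b [0.007 0.012 0.016]
1 0.309 45 a [0.041 0.056 0.07 ] b [-0.011  0.005  0.015]
1 0.317 32 a [0.034 0.058 0.071] b [-0.007  0.011  0.018]
1 0.325 33 a [0.026 0.038 0.068] b [-0.004  0.014  0.019]
1 0.333 21 a [0.022 0.058 0.068] b [0.01  0.013 0.019]
1 0.341 20 a [0.023 0.054 0.067] b [0.01  0.014 0.02 ]
1 0.349 37 a [0.022 0.051 0.066] b [0.005 0.012 0.015]
1 0.357 54 a [0.036 0.053 0.065] b [-0.009  0.005  0.014]
px [161.5 212.7] crop [246. 331.]
px [160.4 208.5] crop [242. 314.]
px [157.3 196. ] crop [229. 264.]
```

View pics/b.png

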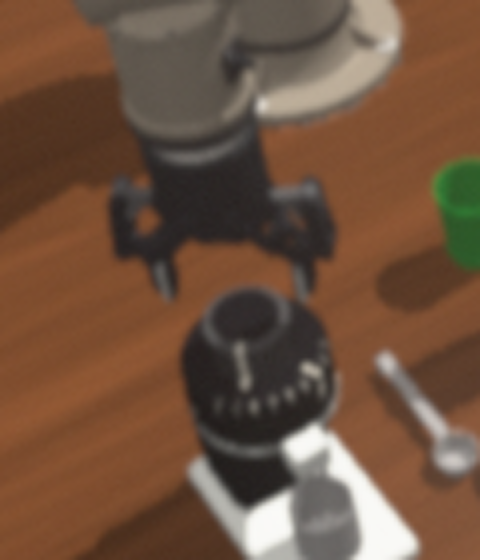

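```bash
python3 -m jog '[{"fingers":0.085,"x":0,"y":0.001,"z":0.012,"rx":0,"ry":0,"rz":0},{"fingers":0.085,"x":0,"y":0,"z":0.012,"rx":0,"ry":0,"rz":0},{"fingers":0.085,"x":0,"y":0,"z":0.008,"rx":0,"ry":0,"rz":0},{"fingers":0.085,"x":0,"y":0,"z":0.005,"rx":0,"ry":0,"rz":0},{"fingers":0.085,"x":0,"y":0,"z":0.005,"rx":0,"ry":0,"rz":0},{"fingers":0.085,"x":0,"y":0,"z":0,"rx":0,"ry":0,"rz":0}]' 30
```

```text
clock: 10.18
tcp_pos: [0.4885, -0.2724, 0.1756]
orientation: [-2.979, 0.997, 0.001]
contact_force: [-0.2, 0.1, -0.5]
grip_width: 0.0853
gripper_force: 0.0
```

```bash
python3 -m jog '[{"fingers":0.075,"x":0,"y":0,"z":0.003,"rx":0,"ry":0,"rz":0},{"fingers":0.068,"x":0,"y":0,"z":0,"rx":0,"ry":0,"rz":0},{"fingers":0.055,"x":0,"y":0,"z":0,"rx":0,"ry":0,"rz":0},{"fingers":0.055,"x":0,"y":0,"z":0,"rx":0,"ry":0,"rz":0},{"fingers":0.055,"x":0,"y":0,"z":0,"rx":0,"ry":0,"rz":0}]' 30
```

```text
clock: 10.8
tcp_pos: [0.4899, -0.2713, 0.1737]
orientation: [-2.978, 0.995, -0.003]
contact_force: [2.1, 5.7, 6.1]
grip_width: 0.0606
gripper_force: 33.2
```

```bash
python3 -m jog '[{"fingers":0.055,"x":0,"y":0,"z":0,"rx":0,"ry":0,"rz":-7.8},{"fingers":0.055,"x":0,"y":0,"z":0,"rx":0,"ry":0,"rz":-7.8},{"fingers":0.055,"x":0,"y":0,"z":0,"rx":0,"ry":0,"rz":-7.8},{"fingers":0.055,"x":0,"y":0,"z":0,"rx":0,"ry":0,"rz":-7.8},{"fingers":0.055,"x":0,"y":0,"z":0,"rx":0,"ry":0,"rz":-7.8},{"fingers":0.055,"x":0,"y":0,"z":0,"rx":0,"ry":0,"rz":-7.8},{"fingers":0.055,"x":0,"y":0,"z":0,"rx":0,"ry":0,"rz":-7.8},{"fingers":0.055,"x":0,"y":0,"z":0,"rx":0,"ry":0,"rz":-7.8}]' 40; python3 - <<'E'
from h import *
import cv2
go(.489,-.2715,.17,-65)
for t,n in(("dial_pointer",[.532,-.255,.205]),("long_mark",[.536,-.248,.198])):
    for c in("scene","top"):
        a=lm(t,c,n,2); print(t,c,a.round(4).tolist())
p,_=r.grab_frame("scene")
cv2.imwrite("pics/c.png",cv2.resize(p[195:255,130:210,::-1],None,fx=8,fy=8,interpolation=cv2.INTER_CUBIC))
E
```

```text
clock: 11.8
tcp_pos: [0.4898, -0.2718, 0.1738]
orientation: [3.063, 0.698, 0.003]
contact_force: [2.2, 3.6, 5.2]
grip_width: 0.0608
gripper_force: 41.9
t 11.8 tcp [ 0.4898 -0.2718  0.1738] tilt z [ 0.002  0.    -1.   ] y-yaw -64.3 shift [-0.0006 -0.0006  0.0038] rz 0.679588588610585 j [ 0.68  0.34 -0.35  1.84  0.14  0.98 -0.85]
dial_pointer scene [[0.5228, -0.2555, 0.2066], [0.5244, -0.2548, 0.2047]]
dial_pointer top [[0.5246, -0.2594, 0.2015], [0.5307, -0.2589, 0.2052]]
long_mark scene [[0.5354, -0.2463, 0.199], [0.5317, -0.2442, 0.1985]]
long_mark top [[0.5392, -0.2503, 0.1994]]
```

View pics/c.png

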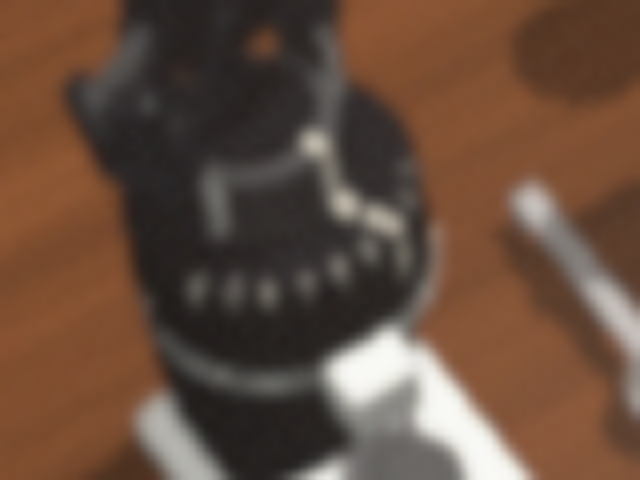

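```bash
python3 - <<'E'
from h import *
k=r.get_calibration("scene");Tc=np.linalg.inv(k["extrinsics"])
A=np.array([.489,-.2715])
def pj(rad,th,z):
    v=k["mtx"]@(Tc@np.r_[A+rad*np.array([np.cos(th),np.sin(th)]),z,1])[:3]; return ((v[:2]/v[2]-[130,195]+.5)*8-.5).round().astype(int).tolist()
for th in np.arange(.3,.66,.05): print(round(th,2),"mark",pj(.0415,th,.2),pj(.054,th,.2),pj(.054,th,.170),"fin",pj(.035,th,.205),pj(.039,th,.205),"line top",pj(.031,th,.235))
print("short marks, outer", [(round(t,2),pj(.054,t,.2)) for t in (.47-.25*i for i in range(1,7))])
E
```

```text
0.3 mark [347, 228] [373, 245] [384, 295] fin [332, 211] [340, 217] line top [312, 154]
0.35 mark [351, 225] [378, 240] [389, 290] fin [335, 208] [344, 213] line top [315, 151]
0.4 mark [355, 221] [383, 235] [394, 285] fin [338, 205] [347, 209] line top [317, 148]
0.45 mark [358, 217] [387, 229] [398, 280] fin [341, 202] [351, 206] line top [320, 145]
0.5 mark [362, 213] [391, 224] [402, 274] fin [344, 198] [354, 202] line top [322, 142]
0.55 mark [364, 208] [395, 219] [406, 269] fin [347, 195] [356, 198] line top [325, 139]
0.6 mark [367, 204] [399, 213] [409, 263] fin [349, 191] [359, 194] line top [327, 136]
0.65 mark [369, 200] [402, 207] [412, 258] fin [351, 187] [361, 190] line top [329, 132]
short marks, outer [(0.22, [365, 252]), (-0.03, [333, 273]), (-0.28, [297, 287]), (-0.53, [259, 294]), (-0.78, [221, 294]), (-1.03, [186, 286])]
```

```bash
python3 -m jog '[{"fingers":0.055,"x":0,"y":0,"z":0,"rx":0,"ry":0,"rz":-2.5},{"fingers":0.055,"x":0,"y":0,"z":0,"rx":0,"ry":0,"rz":-2},{"fingers":0.055,"x":0,"y":0,"z":0,"rx":0,"ry":0,"rz":0},{"fingers":0.068,"x":0,"y":0,"z":0,"rx":0,"ry":0,"rz":0},{"fingers":0.085,"x":0,"y":0,"z":0,"rx":0,"ry":0,"rz":0},{"fingers":0.085,"x":0,"y":0,"z":0,"rx":0,"ry":0,"rz":0},{"fingers":0.085,"x":0,"y":0,"z":-0.03,"rx":0,"ry":0,"rz":0},{"fingers":0.085,"x":0,"y":0,"z":-0.05,"rx":0,"ry":0,"rz":0}]' 40; python3 - <<'E'
from h import *
import cv2
go(.464,-.002,.28,-90)
for t,n in(("dial_pointer",[.525,-.255,.205]),("long_mark",[.536,-.248,.198])):
    for c in("scene","top"):
        a=lm(t,c,n,3)
        if len(a): a=a.mean(0); print(t,c,a.round(4),np.arctan2(a[1]+.2715,a[0]-.489).round(3))
p,_=r.grab_frame("scene")
cv2.imwrite("pics/d.png",cv2.resize(p[195:255,130:210,::-1],None,fx=8,fy=8,interpolation=cv2.INTER_CUBIC))
E
```

```text
clock: 13.65
tcp_pos: [0.4871, -0.2723, 0.252]
orientation: [-3.033, -0.809, 0.005]
contact_force: [1.1, -0.6, 0.3]
grip_width: 0.0849
gripper_force: 0.0
t 13.65 tcp [ 0.4871 -0.2723  0.252 ] tilt z [-0.004  0.002 -1.   ] y-yaw -60.1 shift [ 0.1145 -0.246  -0.0274] rz 29.882801971214974 j [ 0.71  0.27 -0.37  1.75  0.1   1.15 -0.75]
dial_pointer scene [ 0.523  -0.2519  0.2031] 0.523
dial_pointer top [ 0.5276 -0.2564  0.2052] 0.371
long_mark scene [ 0.5332 -0.2471  0.1976] 0.504
long_mark top [ 0.5379 -0.2488  0.1988] 0.434
```

View pics/d.png

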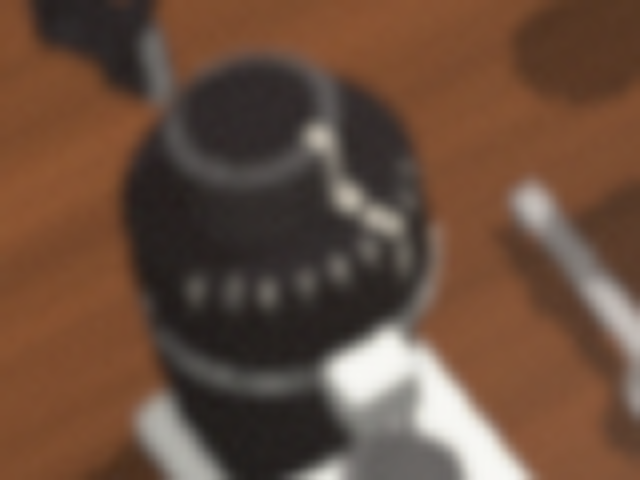

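```bash
python3 -m jog '[{"fingers":0.085,"x":0.019,"y":-0.041,"z":0,"rx":0,"ry":0,"rz":0},{"fingers":0.085,"x":0.019,"y":-0.041,"z":0,"rx":0,"ry":0,"rz":0},{"fingers":0.085,"x":0.019,"y":-0.041,"z":0,"rx":0,"ry":0,"rz":0},{"fingers":0.085,"x":0.019,"y":-0.041,"z":0,"rx":0,"ry":0,"rz":0},{"fingers":0.085,"x":0.019,"y":-0.041,"z":0,"rx":0,"ry":0,"rz":0},{"fingers":0.085,"x":0.019,"y":-0.041,"z":0,"rx":0,"ry":0,"rz":0},{"fingers":0.085,"x":0,"y":0,"z":0.03,"rx":0,"ry":0,"rz":0},{"fingers":0.085,"x":0,"y":0,"z":0.03,"rx":0,"ry":0,"rz":0}]' 40; python3 - <<'E'
from h import *
go(.464,-.001,.088)
p,P,m=cloud("scene")
T=r.get_obs()["tcp_pos"];D=P-T; th=np.radians(-60);c,s=np.cos(th),np.sin(th)
a=D[...,0]*c+D[...,1]*s; b=-D[...,0]*s+D[...,1]*c
for sg in(-1,1):
    q=m&(a*sg>.033)&(a*sg<.08)&(abs(b)<.04)&(P[...,2]>.18)&(P[...,2]<.29)
    for z in np.arange(.18,.29,.006):
        w=q&(P[...,2]>z)&(P[...,2]<=z+.006)
        if w.any(): print(sg,round(z,3),w.sum(),"a",np.percentile(a[w],[5,50,95]).round(3),"b",np.percentile(b[w],[5,50,95]).round(3))
E
```

```text
clock: 15.9
tcp_pos: [0.4653, -0.0017, 0.1927]
orientation: [3.034, 0.812, 0.003]
contact_force: [-0.3, -1.1, -0.4]
grip_width: 0.085
gripper_force: 0.0
t 15.9 tcp [ 0.4653 -0.0017  0.1927] tilt z [ 0.002 -0.    -1.   ] y-yaw -60.0 shift [-0.0009 -0.0014  0.1047] rz None j [ 0.39  0.18 -0.57  2.02  0.12  0.97 -1.29]
-1 0.234 3 a [-0.042 -0.042 -0.041] b [-0.004  0.003  0.006]
-1 0.24 10 a [-0.045 -0.041 -0.039] b [-0.003  0.005  0.015]
-1 0.246 8 a [-0.045 -0.042 -0.037] b [0.001 0.011 0.015]
-1 0.252 12 a [-0.045 -0.04  -0.037] b [-0.003  0.003  0.015]
-1 0.258 8 a [-0.046 -0.042 -0.039] b [0.001 0.009 0.014]
-1 0.264 8 a [-0.044 -0.041 -0.039] b [0.002 0.009 0.016]
-1 0.27 7 a [-0.046 -0.042 -0.039] b [0.003 0.01  0.013]
-1 0.276 10 a [-0.06  -0.042 -0.04 ] b [0.005 0.013 0.017]
-1 0.282 6 a [-0.066 -0.055 -0.043] b [0.01  0.016 0.017]
1 0.234 1 a [0.049 0.049 0.049] b [-0. -0. -0.]
1 0.24 7 a [0.046 0.05  0.055] b [0.007 0.011 0.016]
1 0.246 10 a [0.047 0.056 0.058] b [-0.002  0.004  0.015]
1 0.252 7 a [0.05  0.058 0.059] b [0.    0.011 0.012]
1 0.258 10 a [0.051 0.056 0.058] b [0.002 0.009 0.017]
1 0.264 6 a [0.05  0.053 0.059] b [0.    0.012 0.016]
1 0.27 3 a [0.049 0.052 0.055] b [0.012 0.014 0.015]
1 0.276 2 a [0.051 0.053 0.055] b [0.012 0.014 0.016]
1 0.282 15 a [0.047 0.055 0.075] b [-0.005  0.014  0.018]
1 0.288 10 a [0.043 0.07  0.077] b [-0.005  0.012  0.017]
```

```bash
python3 -m jog '[{"fingers":0.085,"x":-0.001,"y":-0.001,"z":0.025,"rx":0,"ry":0,"rz":0},{"fingers":0.085,"x":0,"y":0,"z":0.02,"rx":0,"ry":0,"rz":0},{"fingers":0.085,"x":0,"y":0,"z":0.02,"rx":0,"ry":0,"rz":0},{"fingers":0.085,"x":0,"y":0,"z":0.015,"rx":0,"ry":0,"rz":0},{"fingers":0.085,"x":0,"y":0,"z":0.015,"rx":0,"ry":0,"rz":0},{"fingers":0.085,"x":0,"y":0,"z":0.01,"rx":0,"ry":0,"rz":0},{"fingers":0.085,"x":0,"y":0,"z":0,"rx":0,"ry":0,"rz":0}]' 40; python3 - <<'E'
from h import *
import cv2
go(.464,-.001,.088)
p,_=r.grab_frame("scene")
cv2.imwrite("pics/e.png",cv2.resize(p[130:230,190:290,::-1],None,fx=6,fy=6,interpolation=cv2.INTER_CUBIC))
E
```

```text
clock: 16.82
tcp_pos: [0.4631, -0.002, 0.0874]
orientation: [-3.035, -0.811, 0.002]
contact_force: [0.2, 0.8, -0.1]
grip_width: 0.0847
gripper_force: 0.0
t 16.82 tcp [ 0.4631 -0.002   0.0874] tilt z [-0.001  0.    -1.   ] y-yaw -60.1 shift [ 0.0013 -0.0004 -0.0006] rz None j [ 0.33  0.33 -0.53  2.12  0.25  0.75 -1.41]
```

View pics/e.png

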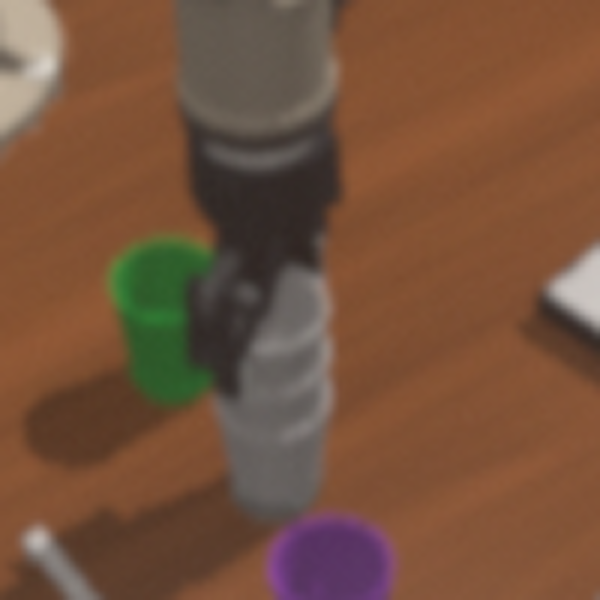

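```bash
python3 - <<'E'
from h import *
k=r.get_calibration("scene");Tc=np.linalg.inv(k["extrinsics"])
T=r.get_obs()["tcp_pos"]
def pj(x,y,z):
    v=k["mtx"]@(Tc@np.r_[x,y,z,1])[:3]; return ((v[:2]/v[2]-[190,130]+.5)*6).round().tolist()
for z in(.11,.12,.13,.14):print(z,[pj(T[0]+d*.5,T[1]-d*.866,z) for d in(.043,.05)])
print("rims front",[pj(.464+.033*.94,-.001-.033*.34,z) for z in(.158,.122,.086)])
_,P,m=cloud("scene")
D=P-T;a=D[...,0]*.5-D[...,1]*.866;b=D[...,0]*.866+D[...,1]*.5
q=m&(a>.037)&(a<.07)&(abs(b)<.025)&(P[...,2]>.1)&(P[...,2]<.15)
print(np.c_[P[q],a[q],b[q]][np.argsort(P[q][:,2])][:12].round(3))
E
```

```text
0.11 [[237.0, 420.0], [231.0, 429.0]]
0.12 [[236.0, 408.0], [231.0, 417.0]]
0.13 [[235.0, 396.0], [230.0, 405.0]]
0.14 [[234.0, 384.0], [229.0, 393.0]]
rims front [[285.0, 350.0], [287.0, 394.0], [289.0, 437.0]]
[[ 0.498 -0.039  0.135  0.05   0.012]
 [ 0.497 -0.042  0.136  0.052  0.009]
 [ 0.495 -0.033  0.138  0.043  0.012]
 [ 0.495 -0.041  0.138  0.05   0.008]
 [ 0.48  -0.05   0.14   0.05  -0.01 ]
 [ 0.5   -0.04   0.142  0.051  0.013]
 [ 0.493 -0.051  0.142  0.057  0.001]
 [ 0.495 -0.041  0.143  0.049  0.008]
 [ 0.488 -0.051  0.144  0.055 -0.003]
 [ 0.498 -0.046  0.144  0.055  0.008]
 [ 0.497 -0.049  0.145  0.058  0.005]
 [ 0.5   -0.039  0.146  0.051  0.013]]
```

```bash
python3 -m jog '[{"fingers":0.075,"x":0.001,"y":0,"z":0,"rx":0,"ry":0,"rz":0},{"fingers":0.07,"x":0,"y":0,"z":0,"rx":0,"ry":0,"rz":0},{"fingers":0.067,"x":0,"y":0,"z":0,"rx":0,"ry":0,"rz":0},{"fingers":0.063,"x":0,"y":0,"z":0,"rx":0,"ry":0,"rz":0},{"fingers":0.055,"x":0,"y":0,"z":0,"rx":0,"ry":0,"rz":0},{"fingers":0.055,"x":0,"y":0,"z":0,"rx":0,"ry":0,"rz":0}]' 40
```

```text
clock: 17.68
tcp_pos: [0.4649, -0.0012, 0.0886]
orientation: [3.035, 0.81, 0.002]
contact_force: [-1.3, 0.2, 6.5]
grip_width: 0.0643
gripper_force: 42.6
```

```bash
python3 -m jog '[{"fingers":0.055,"x":0,"y":0,"z":-0.003,"rx":0,"ry":0,"rz":0},{"fingers":0.055,"x":0,"y":0,"z":-0.004,"rx":0,"ry":0,"rz":0},{"fingers":0.055,"x":0,"y":0,"z":-0.005,"rx":0,"ry":0,"rz":0},{"fingers":0.055,"x":0,"y":0,"z":-0.006,"rx":0,"ry":0,"rz":0},{"fingers":0.055,"x":0,"y":0,"z":-0.012,"rx":0,"ry":0,"rz":0},{"fingers":0.055,"x":0,"y":0,"z":-0.015,"rx":0,"ry":0,"rz":0},{"fingers":0.055,"x":0,"y":0,"z":0,"rx":0,"ry":0,"rz":0}]' 40; python3 - <<'E'
from h import *
for t in("cup_top","cup_mid","cup_low"):
  for c in ("scene","top"):
    r.grab_frame(c); print(t,c,[(np.round(o["xyz"],3).tolist(),round(o["score"],2)) for o in r.landmark_of(t,c)])
E
```

```text
clock: 18.55
tcp_pos: [0.4657, -0.0014, 0.1346]
orientation: [3.034, 0.81, 0.005]
contact_force: [-0.0, -0.6, -1.5]
grip_width: 0.064
gripper_force: 45.1
cup_top scene [([0.348, -0.004, 0.003], 0.93), ([0.462, -0.005, 0.117], 0.82), ([0.577, -0.048, 0.0], 0.55)]
cup_top top [([0.355, -0.002, 0.004], 0.6), ([0.741, -0.126, -0.001], 0.58), ([0.576, -0.05, 0.006], 0.5)]
cup_mid scene [([0.459, -0.001, 0.037], 0.55)]
cup_mid top [([0.492, 0.277, 0.027], 0.52)]
cup_low scene [([0.462, -0.004, -0.006], 0.58)]
cup_low top []
```

```bash
python3 -m jog '[{"fingers":0.055,"x":0,"y":0,"z":-0.015,"rx":0,"ry":0,"rz":0},{"fingers":0.055,"x":0,"y":0,"z":-0.015,"rx":0,"ry":0,"rz":0},{"fingers":0.055,"x":0,"y":0,"z":-0.015,"rx":0,"ry":0,"rz":0},{"fingers":0.055,"x":0,"y":0,"z":0,"rx":0,"ry":0,"rz":0},{"fingers":0.055,"x":0,"y":0,"z":0,"rx":0,"ry":0,"rz":0}]' 40; python3 - <<'E'
from h import *
import cv2
go(.493,.278,.0886-.072+.026)
p,_=r.grab_frame("scene")
cv2.imwrite("pics/f.png",cv2.resize(p[110:230,190:310,::-1],None,fx=5,fy=5,interpolation=cv2.INTER_CUBIC))
E
```

```text
clock: 19.77
tcp_pos: [0.4642, -0.0017, 0.1778]
orientation: [3.035, 0.81, -0.0]
contact_force: [-0.5, 0.3, -2.0]
grip_width: 0.0638
gripper_force: 45.1
t 19.77 tcp [ 0.4642 -0.0017  0.1778] tilt z [-0. -0. -1.] y-yaw -60.1 shift [ 0.1644 -0.2281  0.1352] rz None j [ 0.38  0.2  -0.57  2.03  0.13  0.94 -1.31]
```

View pics/f.png

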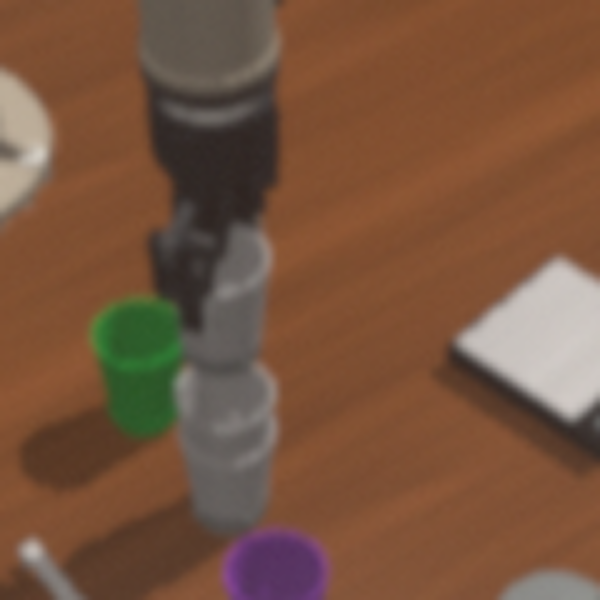

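```bash
python3 -m jog '[{"fingers":0.055,"x":0.01,"y":-0.014,"z":-0.01,"rx":0,"ry":0,"rz":0},{"fingers":0.055,"x":0.022,"y":-0.03,"z":0,"rx":0,"ry":0,"rz":0},{"fingers":0.055,"x":0.03,"y":-0.042,"z":0,"rx":0,"ry":0,"rz":0},{"fingers":0.055,"x":0.035,"y":-0.049,"z":0,"rx":0,"ry":0,"rz":0},{"fingers":0.055,"x":0.032,"y":-0.045,"z":0,"rx":0,"ry":0,"rz":0},{"fingers":0.055,"x":0.024,"y":-0.033,"z":0,"rx":0,"ry":0,"rz":0},{"fingers":0.055,"x":0.011,"y":-0.015,"z":0,"rx":0,"ry":0,"rz":0},{"fingers":0.055,"x":0,"y":0,"z":0,"rx":0,"ry":0,"rz":0}]' 40; python3 - <<'E'
from h import *
go(.493,.278,.0426)
a=[]
_,P,m=cloud("scene");T=r.get_obs()["tcp_pos"]
q=m&(np.hypot(P[...,0]-T[0],P[...,1]-T[1])<.04)&(P[...,2]>.06)&(P[...,2]<.22)
print("lowest cup pts",np.sort(P[...,2][q])[:15].round(3))
for c in("scene","top"):
    r.grab_frame(c)
    for t in("cup_top","scale_plate"): print(c,t,[(np.round(o["xyz"],3).tolist(),round(o["score"],2)) for o in r.landmark_of(t,c)])
E
```

```text
clock: 20.82
tcp_pos: [0.4922, 0.2794, 0.1879]
orientation: [-3.034, -0.814, 0.001]
contact_force: [0.5, -1.0, -1.5]
grip_width: 0.064
gripper_force: 45.1
t 20.82 tcp [0.4922 0.2794 0.1879] tilt z [-0.001  0.    -1.   ] y-yaw -60.0 shift [0.     0.0017 0.1453] rz None j [-0.1   0.39 -0.67  1.8   0.27  1.05 -1.91]
lowest cup pts [0.168 0.17  0.171 0.172 0.173 0.173 0.173 0.173 0.175 0.176 0.176 0.178
 0.178 0.179 0.179]
scene cup_top [([0.346, -0.002, 0.001], 0.88), ([0.577, -0.048, -0.0], 0.71), ([0.487, 0.276, 0.166], 0.69)]
scene scale_plate [([0.494, 0.273, 0.028], 0.74)]
top cup_top [([0.582, -0.048, 0.005], 0.81), ([0.359, -0.002, 0.003], 0.45)]
top scale_plate [([0.493, 0.282, 0.026], 0.43)]
```

```bash
python3 -m jog '[{"fingers":0.055,"x":0,"y":0,"z":0.015,"rx":0,"ry":0,"rz":0},{"fingers":0.055,"x":0,"y":0,"z":0.025,"rx":0,"ry":0,"rz":0},{"fingers":0.055,"x":0,"y":0,"z":0.03,"rx":0,"ry":0,"rz":0},{"fingers":0.055,"x":0,"y":0,"z":0.025,"rx":0,"ry":0,"rz":0},{"fingers":0.055,"x":0,"y":0,"z":0.02,"rx":0,"ry":0,"rz":0},{"fingers":0.055,"x":0,"y":0,"z":0.012,"rx":0,"ry":0,"rz":0},{"fingers":0.055,"x":0,"y":0,"z":0.006,"rx":0,"ry":0,"rz":0},{"fingers":0.055,"x":0,"y":0,"z":0,"rx":0,"ry":0,"rz":0}]' 40
```

```text
clock: 22.18
tcp_pos: [0.493, 0.278, 0.055]
orientation: [-3.035, -0.81, -0.0]
contact_force: [-0.0, -0.1, -1.5]
grip_width: 0.0638
gripper_force: 45.1
```

```bash
python3 -m jog '[{"fingers":0.055,"x":0,"y":0,"z":0.002,"rx":0,"ry":0,"rz":0},{"fingers":0.055,"x":0,"y":0,"z":0.002,"rx":0,"ry":0,"rz":0},{"fingers":0.055,"x":0,"y":0,"z":0.002,"rx":0,"ry":0,"rz":0},{"fingers":0.055,"x":0,"y":0,"z":0,"rx":0,"ry":0,"rz":0},{"fingers":0.055,"x":0,"y":0,"z":0,"rx":0,"ry":0,"rz":0}]' 40
```

```text
clock: 22.8
tcp_pos: [0.4929, 0.2779, 0.0489]
orientation: [-3.035, -0.81, -0.0]
contact_force: [-0.4, -0.2, -2.6]
grip_width: 0.0636
gripper_force: 45.1
```

```bash
python3 -m jog '[{"fingers":0.055,"x":0,"y":0,"z":0.001,"rx":0,"ry":0,"rz":0},{"fingers":0.055,"x":0,"y":0,"z":0.001,"rx":0,"ry":0,"rz":0},{"fingers":0.055,"x":0,"y":0,"z":0.001,"rx":0,"ry":0,"rz":0},{"fingers":0.055,"x":0,"y":0,"z":0,"rx":0,"ry":0,"rz":0}]' 40; python3 -c "
from h import *
print([np.round(r.get_obs()['contact_force'],1)])
_,P,m=cloud('scene');T=r.get_obs()['tcp_pos']
q=m&(np.hypot(P[...,0]-T[0],P[...,1]-T[1])<.034)&(P[...,2]>.02)&(P[...,2]<.22)
print(np.sort(P[...,2][q])[:60].round(3))
for _ in range(3):
    r.grab_frame('scene');print([(np.round(o['xyz'],3).tolist(),round(o['score'],2)) for o in r.landmark_of('cup_top','scene')])"
```

```text
clock: 23.3
tcp_pos: [0.4928, 0.2778, 0.0458]
orientation: [3.035, 0.811, -0.0]
contact_force: [-0.8, -0.5, -1.8]
grip_width: 0.0638
gripper_force: 45.1
[array([-0.8, -0.5, -1.8])]
[0.02  0.02  0.021 0.021 0.022 0.022 0.022 0.022 0.022 0.022 0.022 0.023
 0.023 0.023 0.023 0.023 0.023 0.024 0.024 0.024 0.024 0.024 0.024 0.024
 0.024 0.025 0.025 0.025 0.025 0.025 0.025 0.025 0.025 0.025 0.025 0.026
 0.026 0.026 0.026 0.026 0.026 0.026 0.026 0.026 0.027 0.027 0.027 0.027
 0.027 0.028 0.028 0.028 0.028 0.028 0.028 0.028 0.028 0.029 0.029 0.029]
[([0.349, -0.005, -0.0], 0.98), ([0.49, 0.276, 0.026], 0.76), ([0.578, -0.049, -0.005], 0.73)]
[([0.578, -0.048, -0.002], 0.93), ([0.349, -0.004, -0.001], 0.7), ([0.49, 0.276, 0.028], 0.46), ([0.521, 0.572, 0.002], 0.43), ([0.465, -0.002, 0.04], 0.26)]
[([0.576, -0.046, -0.003], 0.64), ([0.348, -0.003, -0.001], 0.56), ([0.491, 0.275, 0.025], 0.51)]
```

Near contact; continue by single millimetres until the force rises.

```bash
python3 -m jog '[{"fingers":0.055,"x":0,"y":0,"z":0.001,"rx":0,"ry":0,"rz":0},{"fingers":0.055,"x":0,"y":0,"z":0.001,"rx":0,"ry":0,"rz":0},{"fingers":0.055,"x":0,"y":0,"z":0,"rx":0,"ry":0,"rz":0}]' 40
python3 -m jog '[{"fingers":0.055,"x":0,"y":0,"z":0.001,"rx":0,"ry":0,"rz":0},{"fingers":0.055,"x":0,"y":0,"z":0,"rx":0,"ry":0,"rz":0}]' 40
```

```text
clock: 24.02
tcp_pos: [0.4928, 0.2778, 0.0438]
orientation: [3.035, 0.81, -0.0]
contact_force: [-0.3, -0.9, -1.6]
grip_width: 0.0636
gripper_force: 45.1
clock: 24.28
tcp_pos: [0.4929, 0.2779, 0.0429]
orientation: [3.035, 0.81, 0.0]
contact_force: [0.2, 0.0, -2.4]
grip_width: 0.0636
gripper_force: 45.1
```

```bash
python3 -m jog '[{"fingers":0.055,"x":0,"y":0,"z":0.001,"rx":0,"ry":0,"rz":0},{"fingers":0.055,"x":0,"y":0,"z":0,"rx":0,"ry":0,"rz":0}]' 40
python3 -m jog '[{"fingers":0.055,"x":0,"y":0,"z":0.001,"rx":0,"ry":0,"rz":0},{"fingers":0.055,"x":0,"y":0,"z":0,"rx":0,"ry":0,"rz":0}]' 40
```

```text
clock: 24.52
tcp_pos: [0.4933, 0.2782, 0.0429]
orientation: [3.035, 0.81, 0.002]
contact_force: [-1.6, -1.9, 6.9]
grip_width: 0.0637
gripper_force: 45.5
clock: 24.78
tcp_pos: [0.4938, 0.2785, 0.0429]
orientation: [3.035, 0.81, 0.004]
contact_force: [-2.9, -2.8, 15.7]
grip_width: 0.0638
gripper_force: 45.9
```

```bash
python3 -m jog '[{"fingers":0.055,"x":0,"y":0,"z":-0.0015,"rx":0,"ry":0,"rz":0},{"fingers":0.066,"x":0,"y":0,"z":0,"rx":0,"ry":0,"rz":0},{"fingers":0.07,"x":0,"y":0,"z":0,"rx":0,"ry":0,"rz":0},{"fingers":0.078,"x":0,"y":0,"z":0,"rx":0,"ry":0,"rz":0},{"fingers":0.085,"x":0,"y":0,"z":0,"rx":0,"ry":0,"rz":0},{"fingers":0.085,"x":0,"y":0,"z":0,"rx":0,"ry":0,"rz":0}]' 20
python3 -m jog '[{"fingers":0.085,"x":0,"y":0,"z":-0.01,"rx":0,"ry":0,"rz":0},{"fingers":0.085,"x":0,"y":0,"z":-0.02,"rx":0,"ry":0,"rz":0},{"fingers":0.085,"x":0,"y":0,"z":-0.03,"rx":0,"ry":0,"rz":0},{"fingers":0.085,"x":0,"y":0,"z":-0.03,"rx":0,"ry":0,"rz":0},{"fingers":0.085,"x":0,"y":0,"z":-0.03,"rx":0,"ry":0,"rz":0},{"fingers":0.085,"x":0,"y":0,"z":0,"rx":0,"ry":0,"rz":0}]' 20
python3 - <<'E'
from h import *
import cv2
for c in("scene","top"):
    p,_=r.grab_frame(c)
    for t in("cup_top","cup_mid","cup_low","scale_plate"): print(c,t,[(np.round(o["xyz"],3).tolist(),round(o["score"],2)) for o in r.landmark_of(t,c)])
    if c=="scene": cv2.imwrite("pics/g.png",cv2.resize(p[120:280,130:350,::-1],None,fx=3.5,fy=3.5,interpolation=cv2.INTER_CUBIC))
E
```

```text
clock: 25.52
tcp_pos: [0.4929, 0.2779, 0.0423]
orientation: [3.035, 0.81, -0.0]
contact_force: [-0.5, -0.1, 0.9]
grip_width: 0.085
gripper_force: 0.0
clock: 26.28
tcp_pos: [0.4945, 0.2794, 0.1664]
orientation: [-3.034, -0.81, -0.01]
contact_force: [0.5, -0.5, -1.1]
grip_width: 0.0849
gripper_force: 0.0
scene cup_top [([0.35, -0.001, 0.003], 0.8), ([0.491, 0.278, 0.024], 0.75), ([0.578, -0.049, -0.002], 0.7)]
scene cup_mid [([0.463, -0.004, 0.039], 0.61), ([0.492, -0.14, 0.001], 0.5)]
scene cup_low [([0.463, -0.002, -0.003], 0.77), ([0.488, -0.27, 0.237], 0.55)]
scene scale_plate []
top cup_top [([0.579, -0.053, 0.002], 0.65), ([0.358, -0.001, 0.0], 0.44)]
top cup_mid [([0.46, -0.008, 0.038], 0.5)]
top cup_low []
top scale_plate [([0.491, 0.279, 0.026], 0.65), ([0.489, -0.272, 0.24], 0.54)]
```

View pics/g.png

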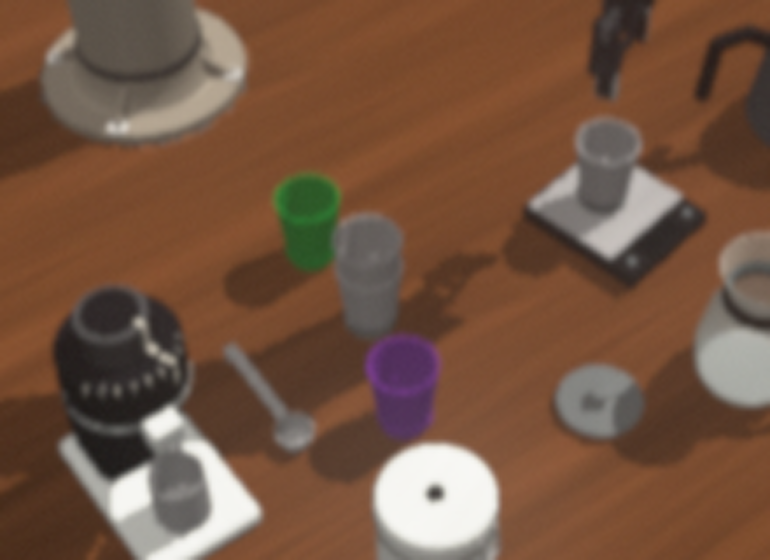

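The cup stands upright in the middle of the plate (605,165). The two lower cups are still nested (368,275), the pointer is on the long mark (150,345), and the gripper is clear.

```bash
python3 -c "
from bench import r
print(r.hand_in())"
```

```text
the job is handed in; nothing more can be done
None
```

I handed the job in at about 26 s: the top cup stands upright in the middle of the scale plate, the dial pointer is on the long mark, the two lower cups are still nested where they stood, and the arm is clear of everything; the hand-in returned no verdict.

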